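# Mesh the trigger rotor on the timing rig

## Task

Get the timing test rig ready: turn its knob until the pointer stands at the wedge-shaped index mark of the dial and leave it there, then lift the toothed rotor with the flat grip out of its stand, put its splined stem in the rig's drive hub, turn it until the splines mesh and push it fully home against the spring. The spring would throw it out again, so finish while still holding the rotor pressed home, upright, its wheel flat on the hub. Leave the smooth pulley and the other things on the bench where they are.

Things in the scene. Friction and masses are not known exactly. Their poses are not given: they have to be found in the camera images.
- rig: grey box of the timing test rig, fixed to the bench, 150 (x) by 270 (y) by 40 mm high, origin at the centre of its underside; z up. On its top stand the dial with the knob at y = +65 mm and the drive hub at y = -65 mm of its frame (both at x = 0).
- knob (a joint): angle of the rig's black knob about the vertical, rad; grows counter-clockwise seen from above, range -2.4 to 2.4. At 0 the pointer points along the rig's -x. It takes about 0.04 N m to turn and stays where it is left.
- knob_grip (a point): point on the knob's axis, 69 mm above the bench, at gripping height. The grip is a bar 40 mm long by 12 mm thick, from 55 to 81 mm above the bench, long side along this frame's x (pointer along -x), so pinched along y. Under it a drum of 20 mm radius, top 55 mm above the bench, and then the dial. z up.
- pointer_tip (a point): tip of the knob's thin white pointer, 36 mm from the knob's axis, 52.5 mm above the bench; turns with the knob.
- index_mark (a point): inner point of the one large raised white wedge (index mark) on the dial, 36 mm from the knob's axis, 45 mm above the bench. The fixed black dial (48 mm radius) also has small ticks every 15 degrees. The mark stands at a different angle each time, counter-clockwise from above, 0.4 to 1.5 rad from the pointer's start.
- hub_mouth (a point): centre of the top face of the steel drive hub, 76 mm above the bench; z up. Hub: fixed, 56 mm across, 36 mm high; bore of 21 mm diameter with six slots 7.4 mm wide, 60 degrees apart, out to 23 mm radius, open at the top, edges chamfered 1.5 mm. One slot lies along this frame's x; the hub's turn differs each time.
- plunger (a joint): travel of the brass spring plunger in the hub's bore, m: 0 when up (its top 22 mm below the hub's top face), 0.008 when the rotor is fully home. The spring pushes up with 6 N at 0 and 10 N at 0.008 (500 N/m); its stop is at 0.012.
- rotor: loose steel part, 160 to 260 g: a toothed wheel (74 mm over its square teeth, 6 mm thick, one of 12 teeth missing) with a splined stem below and a flat grip bar above. Origin at the centre of the wheel's flat underside (its shoulder); z up along the axis. One spline and the bar's long side lie along x. It stands in stand_a.
- rotor_grip (a point): point on the rotor's axis, 30 mm above its origin, axes as the rotor's. Here is the upright grip bar: 34 mm along x, 14 mm thick in y (pinch along y), its top 44 mm above the rotor's origin; below it a round boss of 18 mm radius up to 10 mm above the origin, then the wheel.
- rotor_shoulder (a point): the rotor's origin; lies on the hub's top face when home, 22 mm above it when the splines stand on the hub unmeshed, 8 mm when meshed and just on the spring plunger. Stem below, 30 mm: 22 mm with six splines 5 mm wide to 15 mm radius, 60 degrees apart (1.2 mm free each side in the slots), then a plain nose, 8 mm long, 9 mm radius, that enters the bore first.
- stand_a: plywood block, fixed, 76 mm square and 50 mm high with a plain hole of 36 mm; the rotor stands in it, the wheel's underside on the block's top (50 mm above the bench) and the stem hanging free in the hole. Origin at the centre of its underside. It may be left or right of the rig.
- stand_b: the like block on the other side of the rig, holding the smooth pulley.
- pulley: bystander: smooth steel disc (35 mm radius, 12 mm thick) with a round grip (22 mm diameter, up to 42 mm) and a round stem; origin at the centre of the disc's underside. To be left in its stand.
- sparkplug: bystander: spark plug standing upright, 20 mm wide, 64 mm high; origin under its centre.
- socket: bystander: steel wrench socket standing upright, 28 mm wide, 44 mm high; origin under its centre.
- wrench: bystander: steel spanner lying on the bench, some 180 mm long along its x; origin under its middle.
- screwdriver: bystander: screwdriver with black handle lying on the bench, some 200 mm long along its x; origin under its middle.
- spray: bystander: spray can, 56 mm wide, 170 mm high, upright; origin under its centre.
- mug: bystander: white mug, 80 mm wide, 90 mm high, upright; origin under its centre.
Not all that is in view belongs to the job. Leave any purple or yellow look-alike of the rotor alone.

How it is judged:
On the way, in this order (a step that is already met when the one before it is completed fails the run):
1. the knob's pointer stands at the index mark (horizontal distance between pointer_tip and index_mark below 0.0035 m), for 0.2 s.
2. the rotor is lifted clear of its stand (height (world z) of rotor_shoulder above 0.085 m and contact force between rotor and the fingers above 1 N), for 0.1 s.
3. the splines are meshed and the stem has slid into the hub (z of rotor_shoulder in the frame of hub_mouth below 0.013 m and horizontal distance between rotor_shoulder and hub_mouth below 0.003 m and angle between rotor's own z axis and vertical below 0.08 rad), for 0.05 s.
At the end, for the whole second after the job is handed in: Through the last second the robot still holds the rotor (over 3 N) home in the hub: shoulder within 2.5 mm of the top face and 3 mm of the axis, tilt under 0.08 rad, at rest, plunger in over 6 mm; the pointer tip is within 3.5 mm of the index mark; the pulley is within 20 mm of its start (z of rotor_shoulder in the frame of hub_mouth below 0.0025 m and horizontal distance between rotor_shoulder and hub_mouth below 0.003 m and angle between rotor's own z axis and vertical below 0.08 rad and horizontal distance between pointer_tip and index_mark below 0.0035 m and value of joint plunger above 0.006 m and contact force between rotor and the fingers above 3 N and linear speed of rotor below 0.02 m/s and distance of pulley from where it was at the start of the episode below 0.02 m); the arm keeps its last pose, push and grip.
It fails at once if the pulley is disturbed (moved over 20 mm) (distance of pulley from where it was at the start of the episode above 0.02 m).
It fails at once if another thing on the bench is disturbed (moved over 20 mm) (distance of any of sparkplug, socket, wrench, screwdriver, spray, mug from where it was at the start of the episode above 0.02 m).
It also fails if it takes over 48 s, if anything falls off the work surface, if the arm or the gripper's body presses on something with over 40 N, if the wrist force passes 120 N, or if a joint passes its speed limit or range.

## Robot

A 6-joint arm with a two-finger parallel gripper is mounted at the origin on the work surface. World frame = base frame: x ahead of the robot, y to its left, z up, the work surface at z = 0. Lengths are in m, angles in rad, forces in N, time in s.
With the tool pointing down it reaches from about 0.35 to 0.775 m from the base axis. Payload 7.3 kg.
Tool frame: the origin (TCP) lies at the centre of the arm's flange, where the gripper is bolted on; the fingertips stand 178 mm ahead of it and the grasp point (between the pads) lies robot.pinch_z ahead of it (robot.pinch_z is the distance from the TCP to the grasp point, in m); x points along the fingers, z is the direction in which the jaws open and shut, and the axes are right-handed (so a half turn about x gives the same grasp; the last joint's range is limited). The gripper opens to 92 mm and grips with 3 to 60 N. Pads are 19 mm wide; open, the fingers measure 130 mm over their backs; the gripper's body (75 mm by 190 mm) begins 47 mm behind the grasp point.
Start: joints at [1.012, 0.342, 1.524, -0, 1.275, -0.146], TCP at [0.211, 0.481, 0.405] pointing down, gripper open.
Joint ranges: [-2.53, 2.53], [-0.77, 2.02], [0.04, 2.7], [-1, 4.14], [0.28, 2.66], [-3.11, 3.11]. Speed limits (rad/s): [2.57, 2.57, 3.14, 3.14, 3.14, 3.14].

## Interface

Orientations are given as [roll, pitch, yaw] about the fixed x, y, z axes, in that order (R = Rz(yaw) Ry(pitch) Rx(roll)).
In Python, from cell import robot gives the robot as it stands.
- The arm moves only by the shell command python3 -m jog 'ROWS' [FORCE]. ROWS is JSON, a list of rows, each an object of numbers: "fingers": the closure, from 0 (fully open) to 1 (shut); "x", "y", "z": the shift along the tool's x, y, z in cm; "spin": the turn about the tool's x in degrees. A call has 1 to 5 rows; each row is the pose to reach, as a shift and turn from the pose commanded when the call began, along the tool's axes at that moment; what a row does not reach only later rows make up. A row lasts 1/8 s, in which the tool goes at most 62.5 mm and 10.7 degrees, less where a joint would pass 70% of its speed; a pose out of reach is approached as far as the arm can. A call with a gripper value outside its range is refused whole. The fingers move at their own pace and stop on an object; FORCE is the grip in N (left out, the last holds). Time passes only in rows, so rows that repeat a pose let the fingers close. It gives the time, the measured TCP pose, the force and the opening at its end, in the units of the state.
- robot.observe(): the state, without advancing time (a new reading comes with each control period).
- robot.read_camera(name): name is "side" or "top"; returns a dict with "color" (420x560x3 uint8, red, green, blue), "mtx" (3x3 intrinsics, pixels), "view" (4x4, takes a point from world to camera coordinates). Camera axes: x right, y down, z forward; pixel columns grow to the right and rows downward; lengths in m; the calibration is good to about 2 mm. A picture is of the moment at which its call begins. There is no depth.
- robot.hand_in(): hands the job in, once; it reports no verdict.
Trained networks look in a picture, given as the dict that the camera call returned (one of the last four; its "shot" number tells which), for a name from the list of things; names that differ only in an ending like _2 or _b are one class to them, and where a whole thing is asked for, a point or a joint stands for the part that bears it (a point fixed in the world has none). Each returns a list of dicts, best first, with "conf" (0 to 1); they miss things now and then, are a little off and sometimes report something else, mostly with a low value. They report only what shows in the picture. A call takes as long as a camera call. They do not tell look-alikes from the thing itself.
- robot.look_for(target, picture): "xy" ([column, row] in pixels, amid what is visible of it).
The state is a dict: "time": time; "qpos": joint angles; "qvel": joint speeds; "joint_efforts": joint torques, N m; "tool_pos": TCP position; "tool_rot": TCP orientation; "contact_force": force on the tool from outside, world axes, zero at the start; "torque": the same for the moment, N m; "opening": finger opening in m.
Only numpy, scipy, OpenCV 4.12 (cv2) and the standard library are available. Lean on these libraries where they do the work, as an engineer would, in place of code of your own. Each camera call takes 0.05 s, during which the arm holds its last target. There are 200 camera calls.

## Working session

There is one attempt and no reset: what is moved stays moved. The work goes in short steps, Python scripts to look and compute and a shell command to move; the robot and the scene stay as the last step left them, time stands still between calls to the robot, and variables do not carry over. Pictures are saved under pics/ and viewed, on a budget of 10 in all, crops included, one or two more only if the job needs it, and the job is handed in when it is done.

```bash
ls; mkdir -p pics
cat > h.py <<'E'
import numpy as np, cv2
from cell import robot
from scipy.spatial.transform import Rotation as R
def cam(n):
    return robot.read_camera(n)
def proj(p,P):
    P=np.atleast_2d(P).astype(float); c=P@p["view"][:3,:3].T+p["view"][:3,3]
    u=c@np.array(p["mtx"]).T; return u[:,:2]/u[:,2:]
def ray(p,uv,z):
    "world point at height z seen at pixel uv"
    V=np.array(p["view"]);Rm=V[:3,:3];o=-Rm.T@V[:3,3]
    d=Rm.T@np.linalg.inv(p["mtx"])@np.array([uv[0],uv[1],1.]); return o+d*(z-o[2])/d[2]
def save(name,img,s=1):
    cv2.imwrite("pics/"+name,cv2.cvtColor(cv2.resize(img,None,fx=s,fy=s,interpolation=cv2.INTER_CUBIC),cv2.COLOR_RGB2BGR))
E
python3 - <<'E'
from h import *
np.set_printoptions(precision=4,suppress=True)
print(robot.pinch_z,robot.observe())
for n in("top","side"):
    p=cam(n); save(n+"0.png",p["color"],1.4); V=np.array(p["view"]); print(n,p["mtx"],V, -V[:3,:3].T@V[:3,3])
    for t in("rig","rotor","knob","knob_grip","pointer_tip","index_mark","hub_mouth","rotor_grip","stand_a","pulley"):
        print(t,[(np.round(d["xy"]),round(d["conf"],2)) for d in robot.look_for(t,p)][:4])
E
```

```text
pics
0.1592 {'time': 0.0, 'qpos': array([ 1.012 ,  0.3427,  1.525 ,  0.    ,  1.2754, -0.146 ]), 'qvel': array([-0.0001,  0.0007, -0.0015,  0.0015, -0.0004,  0.0005]), 'joint_efforts': array([ -0.0015, -43.1238, -24.422 ,   0.0717,   0.0559,  -0.0001]), 'tool_pos': array([0.2105, 0.4808, 0.404 ]), 'tool_rot': array([ 2.9907,  1.5693, -2.1345]), 'contact_force': array([-0.0296, -0.6605,  0.4171]), 'torque': array([0.0434, 0.0377, 0.0302]), 'opening': 0.09163717975820168}
top [[460.1724   0.     275.4485]
 [  0.     460.1724 203.8122]
 [  0.       0.       1.    ]] [[ 0.0123 -0.9999 -0.0059 -0.0237]
 [-0.9919 -0.0114 -0.1269  0.5228]
 [ 0.1268  0.0074 -0.9919  1.3633]
 [ 0.      0.      0.      1.    ]] [ 0.346  -0.0278  1.4184]
rig [(array([284., 198.]), 0.92)]
rotor [(array([391., 216.]), 0.9), (array([349., 198.]), 0.89), (array([328., 259.]), 0.77), (array([373., 270.]), 0.68)]
knob [(array([259., 200.]), 0.53)]
knob_grip [(array([257., 199.]), 0.61)]
pointer_tip []
index_mark [(array([253., 198.]), 0.81), (array([299., 191.]), 0.26)]
hub_mouth [(array([299., 190.]), 0.64)]
rotor_g
[... 546 characters left out ...]
3)]
rotor [(array([332., 268.]), 0.94), (array([256., 344.]), 0.68), (array([291., 300.]), 0.67), (array([350., 335.]), 0.65)]
knob [(array([272., 196.]), 0.59)]
knob_grip [(array([272., 192.]), 0.69)]
pointer_tip [(array([270., 192.]), 0.65), (array([304., 222.]), 0.6), (array([290., 226.]), 0.41)]
index_mark [(array([334., 283.]), 0.71), (array([273., 199.]), 0.62)]
hub_mouth [(array([305., 224.]), 0.77)]
rotor_grip [(array([334., 265.]), 0.85), (array([260., 348.]), 0.73), (array([347., 334.]), 0.71), (array([444., 304.]), 0.66)]
stand_a [(array([336., 283.]), 0.82), (array([251., 166.]), 0.72), (array([284., 139.]), 0.37)]
pulley [(array([248., 151.]), 0.84), (array([335., 266.]), 0.43)]
```

View pics/top0.png

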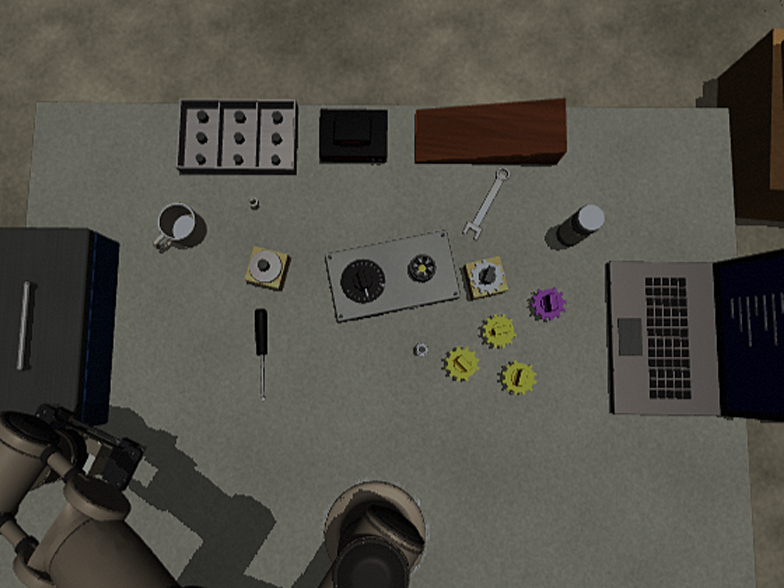

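View pics/side0.png

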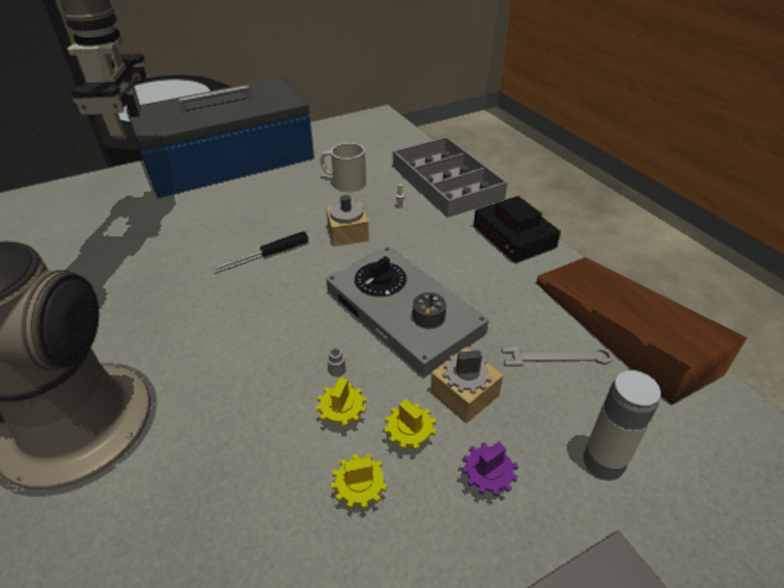

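The top view shows the steel rotor in the right stand at about (348,197) in unscaled pixels. The look-alikes are purple at (391,216) and yellow at (356,236), (330,259) and (371,270), plus the pulley at (189,190). I choose the steel one in the wooden stand beside the hub, and check it with a close crop.

Run:
```python
from h import *
np.set_printoptions(precision=4,suppress=True)
p=cam("top");q=cam("side")
a=cv2.resize(p["color"][160:232,228:372],(800,400),interpolation=cv2.INTER_CUBIC)
b=cv2.resize(q["color"][175:305,230:370],None,fx=4,fy=4,interpolation=cv2.INTER_CUBIC)
save("crop1.png",a); save("crop2.png",b)
print("top corners(1.4px /1.4)")
for uv in [(444,231),(460,297),(339,320),(326,253)]: print(ray(p,np.array(uv)/1.4,.04))
print("dial",ray(p,(362.5/1.4,281/1.4),.045),"hub",ray(p,(421.5/1.4,268/1.4),.076),"bar",ray(p,(487.5/1.4,273/1.4),.094),"stand",ray(p,(487/1.4,278/1.4),.05))
```

```text
top corners(1.4px /1.4)
[ 0.643  -0.1433  0.04  ]
[ 0.4988 -0.1778  0.04  ]
[0.4462 0.0815 0.04  ]
[0.5915 0.1129 0.04  ]
dial [0.5304 0.0323 0.045 ] hub [ 0.5553 -0.0929  0.076 ] bar [ 0.5435 -0.229   0.094 ] stand [ 0.5393 -0.2346  0.05  ]
```

View pics/crop1.png

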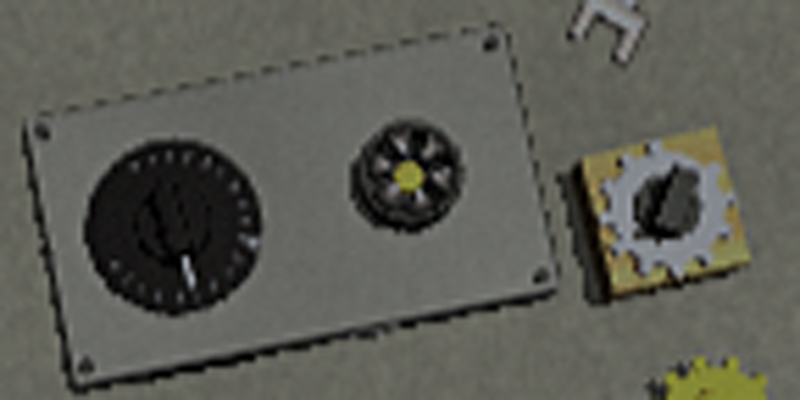

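View pics/crop2.png

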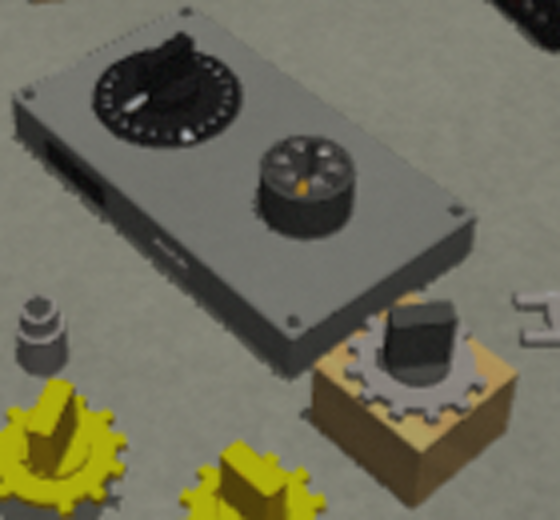

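The crops confirm the choice: a steel toothed wheel with a flat bar in the stand. In crop1 the pointer runs to about (193,290) and the index wedge is at about (252,242). Next I measure these and the hub slots.

```bash
cat >> h.py <<'E'
def rect(p,c,z,half=.05,n=400):
    "orthorectified patch at height z; up = +x world, left = +y world"
    k=(np.arange(n)-(n-1)/2)/(n/2)*half
    X,Y=np.meshgrid(-k,-k,indexing="ij")  # rows: x decreasing; cols: y decreasing
    P=np.stack([c[0]+X,c[1]+Y,np.full_like(X,z)],-1).reshape(-1,3)
    m=proj(p,P).reshape(n,n,2).astype(np.float32)
    return cv2.remap(p["color"],m[...,0],m[...,1],cv2.INTER_CUBIC)
def need(xyz,yaw):
    "shift of tool (cm, tool axes) and spin so that grasp point is at xyz with jaws opening along yaw (mod pi), tool down"
    s=robot.observe(); r=R.from_euler("xyz",s["tool_rot"]).as_matrix()
    d=np.array(xyz)-(s["tool_pos"]+r[:,0]*robot.pinch_z)
    cur=np.arctan2(r[1,2],r[0,2]); dy=(yaw-cur+np.pi/2)%np.pi-np.pi/2
    print("grasp",s["tool_pos"]+r[:,0]*robot.pinch_z,"jaw yaw",cur,"shift cm",np.round(r.T@d*100,2),"spin deg",round(-np.degrees(dy)*np.sign(-r[2,0]*-1)*-1*-1,1) if 0 else round(-np.degrees(dy),1),"q6",s["qpos"][5])
E
python3 - <<'E'
from h import *
np.set_printoptions(precision=4,suppress=True)
p=cam("top");q=cam("side")
T=lambda x,y:(228+x*.18,160+y*.18)
S=lambda x,y:(230+x/4,175+y/4)
print("top dial",ray(p,T(173,226),.045),"side dial",ray(q,S(168,97),.045))
print("tip top",ray(p,T(193,291),.0525),"side",ray(q,S(122,109),.0525))
print("idx top",ray(p,T(252,242),.045),"side",ray(q,S(187,135),.045))
print("hub top",ray(p,T(409,172),.076),"side",ray(q,S(308,166),.076))
print("bar top centre",ray(p,T(675,198),.094),"side",ray(q,S(421,318),.094))
print("wheel",ray(p,T(667,207),.056),ray(q,S(417,367),.056))
c=(.556,-.094); d=(.5315,.0325); w=(.543,-.231)
f=lambda im:cv2.convertScaleAbs(im,alpha=1.7)
row=lambda i:np.hstack([f(rect(i,d,.045,n=260)),f(rect(i,c,.076,.035,260)),f(rect(i,w,.094,.05,260))])
save("rect.png",np.vstack([row(p),row(q)]))
E
```

```text
top dial [0.5305 0.0317 0.045 ] side dial [0.5336 0.0279 0.045 ]
tip top [0.4944 0.02   0.0525] side [0.4992 0.0237 0.0525]
idx top [ 0.5223 -0.0113  0.045 ] side [ 0.5275 -0.0098  0.045 ]
hub top [ 0.5567 -0.0945  0.076 ] side [ 0.5611 -0.0971  0.076 ]
bar top centre [ 0.5417 -0.2328  0.094 ] side [ 0.543  -0.2362  0.094 ]
wheel [ 0.5424 -0.2343  0.056 ] [ 0.5438 -0.2371  0.056 ]
```

View pics/rect.png

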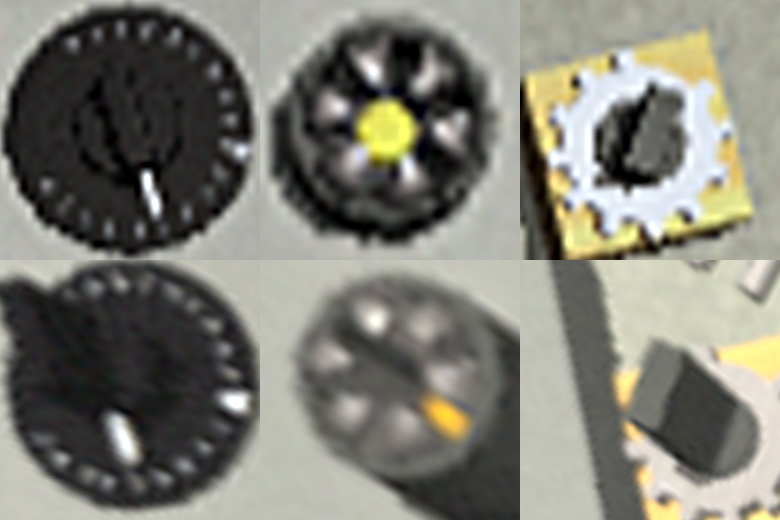

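Run:
```python
from h import *
np.set_printoptions(precision=4,suppress=True)
need((.532,.032,.2),np.radians(106))
p=cam("top");q=cam("side")
S=lambda x,y:ray(q,(230+x/4,175+y/4),.094)
T=lambda x,y:ray(p,(228+x*.18,160+y*.18),.094)
a,b=S(388,308),S(455,303);print(a,b,np.degrees(np.arctan2(*(b-a)[1::-1])))
# 60-deg periodic phase of brightness at ring radius on the hub top
for n,i,cs in(("top",p,[(.5557,-.0945),(.557,-.0945)]),("side",q,[(.5577,-.096),(.5595,-.0965),(.556,-.095)])):
  g=cv2.cvtColor(i["color"],cv2.COLOR_RGB2GRAY).astype(np.float32)
  for c in cs:
    t=np.radians(np.arange(360))
    for r in(.014,.017,.020):
        uv=proj(i,np.c_[c[0]+r*np.cos(t),c[1]+r*np.sin(t),0*t+.076]).astype(np.float32)
        v=cv2.remap(g,uv[:,:1],uv[:,1:],cv2.INTER_LINEAR)[:,0]
        z=(v*np.exp(-6j*t)).mean(); print(n,c,r,"bright phase",round(np.degrees(-np.angle(z))/6*-1*-1*-1,1)%60,round(abs(z),1))
```

```text
grasp [0.2106 0.4809 0.2455] jaw yaw 1.1579507604269592 shift cm [  4.55 -47.45 -28.23] spin deg -39.7 q6 -0.14596121589211916
[ 0.532  -0.2226  0.094 ] [ 0.564  -0.2361  0.094 ] -22.81845252189598
top (0.5557, -0.0945) 0.014 bright phase 40.1 10.9
top (0.5557, -0.0945) 0.017 bright phase 40.2 13.3
top (0.5557, -0.0945) 0.02 bright phase 39.2 8.4
top (0.557, -0.0945) 0.014 bright phase 41.1 18.5
top (0.557, -0.0945) 0.017 bright phase 40.6 17.8
top (0.557, -0.0945) 0.02 bright phase 40.1 11.0
side (0.5577, -0.096) 0.014 bright phase 1.2 2.6
side (0.5577, -0.096) 0.017 bright phase 51.2 2.3
side (0.5577, -0.096) 0.02 bright phase 47.1 2.5
side (0.5595, -0.0965) 0.014 bright phase 40.0 2.7
side (0.5595, -0.0965) 0.017 bright phase 41.8 3.4
side (0.5595, -0.0965) 0.02 bright phase 40.6 2.6
side (0.556, -0.095) 0.014 bright phase 4.1 4.2
side (0.556, -0.095) 0.017 bright phase 59.2 3.2
side (0.556, -0.095) 0.02 bright phase 52.6 3.5
```

```bash
python3 -m jog '[{"y":-6,"z":-3.6,"spin":-5,"fingers":0},{"y":-12,"z":-7.2,"spin":-15,"fingers":0},{"y":-18,"z":-10.8,"spin":-25,"fingers":0},{"y":-23,"z":-14,"spin":-35,"fingers":0},{"y":-28,"z":-16.7,"spin":-39.7,"fingers":0}]' 30; python3 -m jog '[{"y":-6,"z":-3.6,"x":1.5,"fingers":0},{"y":-12,"z":-7,"x":3,"fingers":0},{"y":-17,"z":-10,"x":4.5,"fingers":0},{"y":-19.4,"z":-11.5,"x":4.5,"fingers":0},{"y":-19.4,"z":-11.5,"x":4.5,"fingers":0}]'; python3 -c "
from h import *
need((.532,.032,.076),np.radians(106))"
```

```text
grasp [0.21060128 0.4809248  0.2455453 ] jaw yaw 1.1579964075616842 shift cm [ 16.95 -47.45 -28.23] spin deg -39.7 q6 -0.14598434506140373$[0]: bad value
$[0]: bad value
```

```bash
python3 -m jog '[{"x":0,"y":-6,"z":-3.6,"spin":-5,"fingers":0},{"x":0,"y":-12,"z":-7.2,"spin":-15,"fingers":0},{"x":0,"y":-18,"z":-10.8,"spin":-25,"fingers":0},{"x":0,"y":-23,"z":-14,"spin":-35,"fingers":0},{"x":0,"y":-28,"z":-16.7,"spin":-39.7,"fingers":0}]' 30
```

```text
time: 2.02
tool_pos: [0.3784, 0.2451, 0.405]
tool_rot: [-1.194, 1.57, 0.663]
contact_force: [0.6, 0.4, -0.3]
opening: 0.0918
```

```bash
python3 -c "
from h import *
need((.532,.032,.15),np.radians(106))"
```

```text
grasp [0.37853738 0.24514843 0.24580156] jaw yaw 1.8564451635769343 shift cm [  9.58  -8.71 -24.78] spin deg 0.4 q6 -1.452227437576587
```

```bash
python3 -m jog '[{"x":1,"y":-1.8,"z":-5,"spin":10.5,"fingers":0},{"x":2,"y":-3.6,"z":-10,"spin":21,"fingers":0},{"x":3,"y":-5.4,"z":-15,"spin":31.5,"fingers":0},{"x":4,"y":-7,"z":-20,"spin":42,"fingers":0},{"x":5,"y":-8.7,"z":-24.8,"spin":52.5,"fingers":0}]' 30
for i in 1 2; do python3 -m jog '[{"x":0,"y":0,"z":0,"spin":10.5,"fingers":0},{"x":0,"y":0,"z":0,"spin":21,"fingers":0},{"x":0,"y":0,"z":0,"spin":31.5,"fingers":0},{"x":0,"y":0,"z":0,"spin":42,"fingers":0},{"x":0,"y":0,"z":0,"spin":52.5,"fingers":0}]'; done; python3 -m jog '[{"x":0,"y":0,"z":0,"spin":10.5,"fingers":0},{"x":0,"y":0,"z":0,"spin":22.5,"fingers":0},{"x":0,"y":0,"z":0,"spin":22.5,"fingers":0}]'
python3 -c "
from h import *
need((.532,.032,.15),np.radians(106));print(robot.observe()['time'])"
```

```text
time: 2.65
tool_pos: [0.5308, 0.0304, 0.3545]
tool_rot: [-0.593, 1.57, 0.335]
contact_force: [0.1, 0.9, 0.9]
opening: 0.092
time: 3.28
tool_pos: [0.53, 0.0321, 0.3547]
tool_rot: [0.845, 1.571, 0.857]
contact_force: [0.3, 0.2, -0.5]
opening: 0.0914
time: 3.9
tool_pos: [0.53, 0.0321, 0.3547]
tool_rot: [1.999, 1.571, 1.095]
contact_force: [-0.9, 0.2, 0.2]
opening: 0.0921
time: 4.28
tool_pos: [0.53, 0.0321, 0.3547]
tool_rot: [1.783, 1.571, 0.493]
contact_force: [0.4, -0.3, 0.2]
opening: 0.0918
grasp [0.53002912 0.03208927 0.19553104] jaw yaw -1.2901135650972682 shift cm [4.55 0.19 0.06] spin deg 0.1 q6 1.2061556882461804
4.275
```

```bash
python3 -m jog '[{"x":5,"y":0.2,"z":0,"spin":0,"fingers":0},{"x":9,"y":0.2,"z":0,"spin":0,"fingers":0},{"x":11,"y":0.2,"z":0,"spin":0,"fingers":0},{"x":11.9,"y":0.2,"z":0,"spin":0,"fingers":0},{"x":11.9,"y":0.2,"z":0,"spin":0,"fingers":0}]'
python3 -m jog '[{"x":0,"y":0,"z":0,"spin":0,"fingers":1},{"x":0,"y":0,"z":0,"spin":0,"fingers":1},{"x":0,"y":0,"z":0,"spin":0,"fingers":1},{"x":0,"y":0,"z":0,"spin":0,"fingers":1}]' 25
```

```text
time: 4.9
tool_pos: [0.532, 0.0326, 0.2357]
tool_rot: [-2.266, 1.57, 2.728]
contact_force: [0.1, 0.5, -0.8]
opening: 0.0919
time: 5.4
tool_pos: [0.5319, 0.0327, 0.236]
tool_rot: [1.379, 1.57, 0.089]
contact_force: [0.4, 0.4, 0.4]
opening: 0.0563
```

```bash
python3 -c "
from h import *
print(robot.observe());need((.532,.032,.076),np.radians(106))"
```

```text
{'time': 5.4, 'qpos': array([-8.25557377e-02,  5.50763329e-01,  1.71259056e+00,  1.12844291e-04,
        8.77736320e-01,  1.20794706e+00]), 'qvel': array([ 4.20623681e-05,  3.39344600e-03,  1.19710371e-03, -1.02310312e-03,
        3.36001895e-04, -2.79869240e-05]), 'joint_efforts': array([ 2.47829455e-03, -4.76518786e+01, -1.84845006e+01,  4.90160007e-02,
       -6.51571155e-02, -1.62657139e-03]), 'tool_pos': array([0.53194419, 0.03265821, 0.23600023]), 'tool_rot': array([1.37910408, 1.57028643, 0.08852921]), 'contact_force': array([0.40677229, 0.35496972, 0.40799521]), 'torque': array([-0.01677435,  0.17803385,  0.02731441]), 'opening': 0.05634427784067416}
grasp [0.53202505 0.03266539 0.07680025] jaw yaw -1.2905748962826307 shift cm [ 0.08 -0.02  0.06] spin deg 0.1 q6 1.207947060476166
```

```bash
python3 -m jog '[{"x":0,"y":0,"z":0,"spin":0,"fingers":1},{"x":0,"y":0,"z":0,"spin":0,"fingers":1},{"x":0,"y":0,"z":0,"spin":0,"fingers":1},{"x":0,"y":0,"z":0,"spin":0,"fingers":1},{"x":0,"y":0,"z":0,"spin":0,"fingers":1}]' 25;python3 -m jog '[{"x":0,"y":0,"z":0,"spin":0,"fingers":1},{"x":0,"y":0,"z":0,"spin":0,"fingers":1}]' 25
```

```text
time: 6.02
tool_pos: [0.532, 0.0325, 0.2357]
tool_rot: [0.177, 1.57, -1.113]
contact_force: [0.4, -2.4, -0.6]
opening: 0.0117
time: 6.28
tool_pos: [0.532, 0.0325, 0.2357]
tool_rot: [0.37, 1.571, -0.921]
contact_force: [0.4, -3.7, -0.4]
opening: 0.012
```

```bash
python3 -m jog '[{"x":0,"y":0,"z":0,"spin":-9,"fingers":1},{"x":0,"y":0,"z":0,"spin":-18,"fingers":1},{"x":0,"y":0,"z":0,"spin":-27,"fingers":1},{"x":0,"y":0,"z":0,"spin":-36,"fingers":1},{"x":0,"y":0,"z":0,"spin":-45,"fingers":1}]' 25;python3 -m jog '[{"x":0,"y":0,"z":0,"spin":-9,"fingers":1},{"x":0,"y":0,"z":0,"spin":-16,"fingers":1},{"x":0,"y":0,"z":0,"spin":-19,"fingers":1},{"x":0,"y":0,"z":0,"spin":-19,"fingers":1}]' 25
python3 - <<'E'
from h import *
need((.532,.032,.076),np.radians(170.5))
p=cam("top");q=cam("side")
d=(.532,.0325)
f=lambda im:cv2.convertScaleAbs(im,alpha=1.7)
save("knob2.png",np.hstack([f(rect(i,d,.05,.06,390)) for i in(p,q)]))
E
```

```text
time: 6.9
tool_pos: [0.5322, 0.0321, 0.2357]
tool_rot: [-0.315, 1.57, -0.816]
contact_force: [1.1, -4.2, -1.7]
opening: 0.0117
time: 7.4
tool_pos: [0.5323, 0.0321, 0.2357]
tool_rot: [-0.445, 1.569, -0.618]
contact_force: [2.2, -5.1, -1.9]
opening: 0.0116
grasp [0.53254278 0.03195411 0.0765348 ] jaw yaw -0.17309885589462334 shift cm [ 0.05 -0.   -0.05] spin deg -0.4 q6 0.09048237512792405
```

View pics/knob2.png

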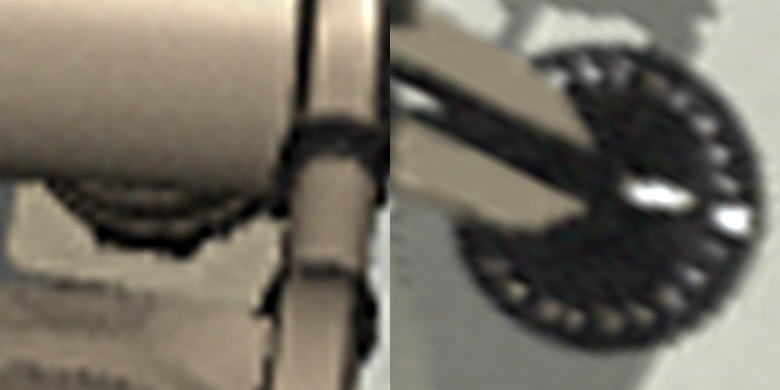

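The pointer (tip about (690,200)) lines up with the wedge (about (733,218)) within some 2°. I'll release, rise towards the rotor and check from the top.

```bash
python3 -m jog '[{"x":0,"y":0,"z":0,"spin":0,"fingers":0},{"x":0,"y":0,"z":0,"spin":0,"fingers":0},{"x":0,"y":0,"z":0,"spin":0,"fingers":0},{"x":-4,"y":0,"z":0,"spin":0,"fingers":0},{"x":-10,"y":0,"z":0,"spin":0,"fingers":0}]' 25; python3 -c "
from h import *
need((.543,-.2355,.19),np.radians(63))"
```

```text
time: 8.12
tool_pos: [0.5314, 0.0328, 0.3353]
tool_rot: [-3.107, 1.566, 3.003]
contact_force: [0.8, -0.9, 0.8]
opening: 0.0572
grasp [0.53070152 0.03288053 0.17611421] jaw yaw -0.17365227347669066 shift cm [ -1.41 -26.22   5.84] spin deg -72.9 q6 0.09107015653388426
```

```bash
python3 -m jog '[{"x":-1.4,"y":-5,"z":1.2,"spin":-10.5,"fingers":0},{"x":-1.4,"y":-10,"z":2.4,"spin":-21,"fingers":0},{"x":-1.4,"y":-15,"z":3.6,"spin":-31.5,"fingers":0},{"x":-1.4,"y":-20.5,"z":4.7,"spin":-42,"fingers":0},{"x":-1.4,"y":-26.2,"z":5.8,"spin":-52.5,"fingers":0}]' 25
python3 -m jog '[{"x":0,"y":0,"z":0,"spin":-10.5,"fingers":0},{"x":0,"y":0,"z":0,"spin":-20.4,"fingers":0},{"x":0,"y":0,"z":0,"spin":-20.4,"fingers":0}]' 25
python3 - <<'E'
from h import *
need((.543,-.2355,.082),np.radians(63))
p=cam("top");q=cam("side")
f=lambda im:cv2.convertScaleAbs(im,alpha=1.7)
save("knob3.png",np.hstack([f(rect(p,(.532,.0325),.0525,.055,390)),f(rect(q,(.532,.0325),.0525,.055,390))]))
E
```

```text
time: 8.75
tool_pos: [0.5436, -0.2369, 0.3498]
tool_rot: [0.106, 1.57, 0.855]
contact_force: [0.3, -0.2, -1.0]
opening: 0.092
time: 9.12
tool_pos: [0.5437, -0.2355, 0.3496]
tool_rot: [0.914, 1.57, 2.011]
contact_force: [-0.9, 1.0, -0.3]
opening: 0.0918
grasp [ 0.54365166 -0.23538772  0.19035206] jaw yaw 1.0968403488166478 shift cm [10.84  0.05 -0.04] spin deg -0.2 q6 -1.635024669127134
```

View pics/knob3.png

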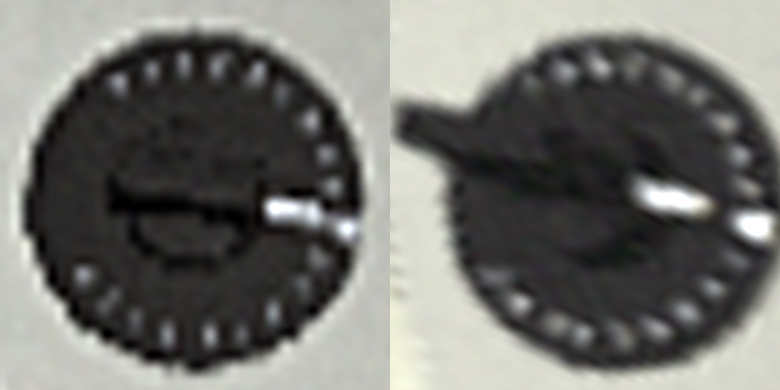

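The top view shows the pointer tip at (320,215) and the wedge at (347,229). That is about 2° (1.4 mm) past the mark, inside tolerance. Next I grasp the rotor.

```bash
python3 -m jog '[{"x":4,"y":0,"z":0,"spin":0,"fingers":0.3},{"x":8,"y":0,"z":0,"spin":0,"fingers":0.3},{"x":10,"y":0,"z":0,"spin":0,"fingers":0.3},{"x":10.8,"y":0,"z":0,"spin":0,"fingers":0.4},{"x":10.8,"y":0,"z":0,"spin":0,"fingers":1}]' 25
python3 -m jog '[{"x":0,"y":0,"z":0,"spin":0,"fingers":1},{"x":0,"y":0,"z":0,"spin":0,"fingers":1},{"x":0,"y":0,"z":0,"spin":0,"fingers":1},{"x":0,"y":0,"z":0,"spin":0,"fingers":1},{"x":0,"y":0,"z":0,"spin":0,"fingers":1}]' 25
python3 -m jog '[{"x":0,"y":0,"z":0,"spin":0,"fingers":1},{"x":0,"y":0,"z":0,"spin":0,"fingers":1},{"x":0,"y":0,"z":0,"spin":0,"fingers":1}]' 50
python3 -c "
from h import *
o=robot.observe();print(o['torque'],o['contact_force']);need((.543,-.2355,.082),np.radians(63))"
```

```text
time: 9.85
tool_pos: [0.5439, -0.2353, 0.2418]
tool_rot: [0.838, 1.571, 1.936]
contact_force: [-0.5, 0.2, 0.6]
opening: 0.0497
time: 10.48
tool_pos: [0.544, -0.2354, 0.2422]
tool_rot: [-1.278, 1.57, -0.179]
contact_force: [0.4, 1.4, 3.3]
opening: 0.0139
time: 10.85
tool_pos: [0.544, -0.2353, 0.2422]
tool_rot: [-1.232, 1.57, -0.133]
contact_force: [0.5, 1.7, 5.5]
opening: 0.0137
[ 0.37290073 -0.11559089  0.00783768] [0.45278951 1.7077439  5.46145481]
grasp [ 0.54414665 -0.23535872  0.08302864] jaw yaw 1.0986703562864972 shift cm [ 0.1   0.1  -0.06] spin deg -0.1 q6 -1.6365981298401522
```

```bash
python3 -m jog '[{"x":-2,"y":0,"z":0,"spin":0,"fingers":1},{"x":-5,"y":0,"z":0,"spin":0,"fingers":1},{"x":-8,"y":0,"z":0,"spin":0,"fingers":1},{"x":-8,"y":0,"z":0,"spin":0,"fingers":1}]' 50
python3 - <<'E'
from h import *
need((.558,-.0955,.157),np.radians(63+16.5))
o=robot.observe();print(o['torque'],o['contact_force'])
p=cam("top");q=cam("side")
save("lift.png",np.hstack([cv2.resize(i["color"][a:a+130,b:b+130],(390,390),interpolation=cv2.INTER_CUBIC) for i,a,b in((p,130,270),(q,170,250))]))
E
```

```text
time: 11.35
tool_pos: [0.544, -0.2358, 0.3231]
tool_rot: [-1.713, 1.567, -0.614]
contact_force: [0.6, 0.5, -3.1]
opening: 0.0135
grasp [ 0.54445213 -0.23609672  0.16386389] jaw yaw 1.0986284332960565 shift cm [ 0.66  5.19 13.14] spin deg -16.6 q6 -1.6366398411156269
[-0.03282635  0.01393839  0.00444391] [ 0.61928287  0.52677948 -3.07866132]
```

View pics/lift.png

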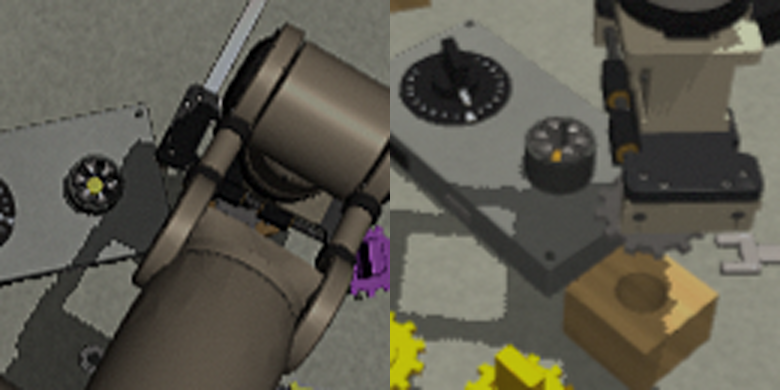

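The rotor is lifted clear: the wheel hangs level below the gripper and the stand's hole is empty. Now it goes over the hub.

```bash
python3 -m jog '[{"x":0,"y":1.7,"z":4.4,"spin":-5,"fingers":1},{"x":0,"y":3.4,"z":8.7,"spin":-11,"fingers":1},{"x":0.3,"y":5.2,"z":13.1,"spin":-16.6,"fingers":1},{"x":0.7,"y":5.2,"z":13.1,"spin":-16.6,"fingers":1},{"x":0.7,"y":5.2,"z":13.1,"spin":-16.6,"fingers":1}]' 50
python3 - <<'E'
from h import *
need((.558,-.0955,.157),np.radians(63+16.5))
p=cam("top");q=cam("side")
c=(.558,-.0955)
im=q["color"].copy()
t=np.linspace(0,2*np.pi,60)
big=cv2.resize(im[175:275,255:355],(600,600),interpolation=cv2.INTER_CUBIC)
z=robot.observe()["tool_pos"][2]-robot.pinch_z-.033
for r,h,col in((.028,.076,(0,255,0)),(.009,z-.03,(255,0,0)),(.018,z+.01,(255,0,255)),(.037,z,(255,0,0))):
    uv=proj(q,np.c_[c[0]+r*np.cos(t),c[1]+r*np.sin(t),0*t+h])
    cv2.polylines(big,[((uv-[255,175])*6).astype(int)],True,col,1)
save("over.png",big)
E
```

```text
time: 12.08
tool_pos: [0.5567, -0.0952, 0.313]
tool_rot: [1.59, 1.568, 2.978]
contact_force: [-0.4, -0.8, -2.3]
opening: 0.0137
grasp [ 0.55622402 -0.09513795  0.15378788] jaw yaw 1.3883119864772173 shift cm [-0.32 -0.18 -0.  ] spin deg 0.0 q6 -1.6930652349548676
```

View pics/over.png

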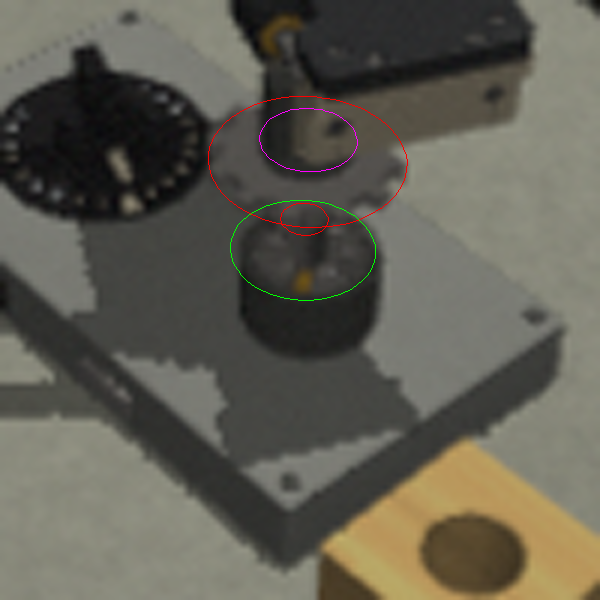

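```bash
python3 -m jog '[{"x":0.4,"y":-0.23,"z":0,"spin":0,"fingers":1},{"x":1.2,"y":-0.23,"z":0,"spin":0,"fingers":1},{"x":1.9,"y":-0.23,"z":0,"spin":0,"fingers":1},{"x":1.9,"y":-0.23,"z":0,"spin":0,"fingers":1}]' 60
python3 -c "
from h import *
need((.5585,-.095,.131),np.radians(79.5))"
python3 -m jog '[{"x":0.2,"y":0,"z":0,"spin":0,"fingers":1},{"x":0.5,"y":0,"z":0,"spin":0,"fingers":1},{"x":0.6,"y":0,"z":0,"spin":0,"fingers":1}]' 60
python3 -c "
from h import *
need((.5585,-.095,.131),np.radians(79.5));print(robot.observe()['contact_force'],robot.observe()['torque'])"
```

```text
time: 12.68
tool_pos: [0.5591, -0.0956, 0.2949]
tool_rot: [1.361, 1.569, 2.749]
contact_force: [-1.5, -0.6, -2.4]
opening: 0.0138
grasp [ 0.5589354  -0.09552862  0.13570318] jaw yaw 1.388149678442409 shift cm [0.47 0.05 0.04] spin deg 0.0 q6 -1.692700896316946
time: 13.05
tool_pos: [0.5595, -0.0955, 0.2899]
tool_rot: [-1.363, 1.57, 0.026]
contact_force: [1.9, 1.1, -2.0]
opening: 0.0136
grasp [ 0.55974767 -0.09545018  0.13065271] jaw yaw 1.38835849310263 shift cm [-0.03  0.13  0.02] spin deg 0.0 q6 -1.6926626993283431
[ 1.94588011  1.06967599 -1.95381611] [ 0.06947114 -0.36005563 -0.014494  ]
```

```bash
python3 -m jog '[{"x":0,"y":-0.1,"z":0.03,"spin":0,"fingers":1},{"x":0.3,"y":-0.1,"z":0.03,"spin":0,"fingers":1},{"x":0.5,"y":-0.1,"z":0.03,"spin":0,"fingers":1},{"x":0.5,"y":-0.1,"z":0.03,"spin":0,"fingers":1}]' 60
python3 -c "
from h import *
need((.5595,-.095,.125),np.radians(79.5));print(robot.observe()['contact_force'],robot.observe()['torque'])"
```

```text
time: 13.55
tool_pos: [0.5604, -0.0954, 0.2845]
tool_rot: [-0.512, 1.57, 0.876]
contact_force: [1.9, 0.3, -3.7]
opening: 0.0135
grasp [ 0.56046368 -0.09534372  0.12528828] jaw yaw 1.388295170939493 shift cm [0.03 0.1  0.02] spin deg 0.0 q6 -1.6919013032636807
[ 1.89865463  0.33086065 -3.7358271 ] [ 0.12383297 -0.39356421 -0.06651322]
```

```bash
python3 -m jog '[{"x":0.3,"y":-0.05,"z":0,"spin":0,"fingers":1},{"x":0.6,"y":-0.05,"z":0,"spin":0,"fingers":1},{"x":0.8,"y":-0.05,"z":0,"spin":0,"fingers":1},{"x":0.8,"y":-0.05,"z":0,"spin":0,"fingers":1}]' 60
python3 -c "
from h import *
need((.5595,-.095,.109),np.radians(79.5));print(robot.observe()['contact_force'],robot.observe()['torque'])"
```

```text
time: 14.05
tool_pos: [0.5608, -0.0954, 0.2764]
tool_rot: [1.114, 1.57, 2.502]
contact_force: [0.2, 0.9, -3.3]
opening: 0.0135
grasp [ 0.56070187 -0.09538084  0.1172162 ] jaw yaw 1.3883838903969938 shift cm [0.82 0.12 0.02] spin deg 0.0 q6 -1.691826933986269
[ 0.23484247  0.9054354  -3.31920624] [ 0.24374941 -0.13609583 -0.05395985]
```

Meshed: the shoulder is about 8 mm above the hub with no side load. Now I push home against the spring.

```bash
python3 -m jog '[{"x":0.2,"y":0,"z":0,"spin":0,"fingers":1},{"x":0.4,"y":0,"z":0,"spin":0,"fingers":1},{"x":0.6,"y":0,"z":0,"spin":0,"fingers":1},{"x":0.8,"y":0,"z":0,"spin":0,"fingers":1},{"x":0.8,"y":0,"z":0,"spin":0,"fingers":1}]' 60
python3 -c "
from h import *
need((.5605,-.095,.109),np.radians(79.5));print(robot.observe()['contact_force'],robot.observe()['torque'])"
python3 -m jog '[{"x":0.1,"y":0,"z":0,"spin":0,"fingers":1},{"x":0.2,"y":0,"z":0,"spin":0,"fingers":1},{"x":0.2,"y":0,"z":0,"spin":0,"fingers":1}]' 60
python3 -c "
from h import *
need((.5605,-.095,.109),np.radians(79.5));print(robot.observe()['contact_force'],robot.observe()['torque'])"
```

```text
time: 14.68
tool_pos: [0.5607, -0.0954, 0.2694]
tool_rot: [-1.481, 1.57, -0.092]
contact_force: [-1.8, 1.1, 6.1]
opening: 0.0139
grasp [ 0.56080898 -0.0954358   0.11018387] jaw yaw 1.3884427875139855 shift cm [0.12 0.04 0.04] spin deg 0.1 q6 -1.6918117005758797
[-1.75943131  1.10594311  6.10890812] [ 0.40787863  0.47104066 -0.007584  ]
time: 15.05
tool_pos: [0.5607, -0.0954, 0.2682]
tool_rot: [-1.608, 1.57, -0.219]
contact_force: [-3.4, 2.3, 11.3]
opening: 0.0134
grasp [ 0.56086526 -0.09542116  0.10903881] jaw yaw 1.3885372255413848 shift cm [0.   0.04 0.03] spin deg 0.1 q6 -1.6918482555491217
[-3.43665063  2.3203342  11.33242391] [ 0.4762435   0.88373088 -0.06944151]
```

```bash
python3 -m jog '[{"x":0.1,"y":0.05,"z":-0.02,"spin":0,"fingers":1},{"x":0.2,"y":0.05,"z":-0.02,"spin":0,"fingers":1},{"x":0.2,"y":0.05,"z":-0.02,"spin":0,"fingers":1},{"x":0.2,"y":0.05,"z":-0.02,"spin":0,"fingers":1}]' 60
python3 - <<'E'
from h import *
need((.5605,-.095,.109),np.radians(79.5));print(robot.observe()['contact_force'],robot.observe()['torque'])
p=cam("top");q=cam("side")
save("home.png",np.hstack([cv2.resize(i["color"][a:a+100,b:b+100],(390,390),interpolation=cv2.INTER_CUBIC) for i,a,b in((p,150,230),(q,170,255))]))
E
```

```text
time: 15.55
tool_pos: [0.5604, -0.0953, 0.2682]
tool_rot: [-1.592, 1.568, -0.203]
contact_force: [-7.5, 4.6, 24.9]
opening: 0.0134
grasp [ 0.56084125 -0.09544829  0.10897347] jaw yaw 1.3886514877448322 shift cm [-0.    0.04  0.04] spin deg 0.1 q6 -1.6922926269857288
[-7.46435661  4.6142891  24.85789307] [ 0.83290731  1.48999818 -0.01640887]
```

View pics/home.png

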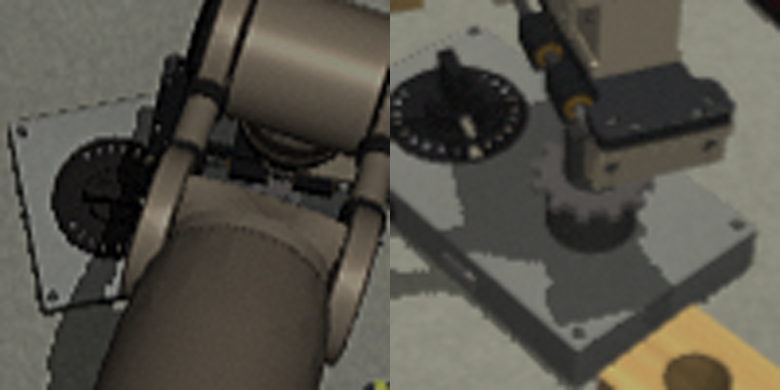

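The side view shows the wheel flat on the hub at about (600,200) and the pointer still at the wedge. The tool height did not change while the push rose from 11 to 25 N, so the shoulder is hard against the face. I'll ease the push a little, check it is steady and hand in.

```bash
python3 -m jog '[{"x":-0.05,"y":0,"z":0,"spin":0,"fingers":1},{"x":-0.05,"y":0,"z":0,"spin":0,"fingers":1},{"x":-0.05,"y":0,"z":0,"spin":0,"fingers":1}]' 60
python3 -c "
from h import *
need((.5605,-.095,.109),np.radians(79.5));o=robot.observe();print(o['contact_force'],o['opening'])
if o['contact_force'][2]>13: print(robot.hand_in())"
```

```text
time: 16.02
tool_pos: [0.5604, -0.0953, 0.2682]
tool_rot: [-1.563, 1.568, -0.174]
contact_force: [-6.5, 3.6, 21.6]
opening: 0.0139
grasp [ 0.56083376 -0.09542431  0.10899155] jaw yaw 1.3886246597319922 shift cm [-0.    0.04  0.04] spin deg 0.1 q6 -1.692296134533023
[-6.45544021  3.56441992 21.55140599] 0.013875516685660609
the job is handed in; nothing more can be done
None
```

I handed the job in at about 16 s, with the arm still pressing the rotor home. No verdict was reported.

- **Knob:** I turned it about 64° to the index mark. After letting go, the pointer measured about 2° (1.4 mm) past the mark, inside the 3.5 mm limit. It still lined up in the last picture.
- **Rotor:** I took the steel rotor with the flat grip from the right-hand stand. Its splines meshed at the angle estimated from the pictures, without any searching.
- **Home position:** the shoulder is at hub-face height by the arm's reading. That height held at 0.109 m while the push rose from 11 to 25 N, so the wheel is against the face. I eased the push to about 22 N, with a commanded 60 N grip and 13.9 mm opening on the 14 mm bar. The plunger travel has no direct reading.
- **Disagreements:** the hub centre from the two cameras differed by about 4 mm. Contact forces put it 2 to 3 mm further along +x than I first aimed. About 7 N of sideways load remains, with a tilt of about 3 mrad.
- **Pulley and bystanders:** I did not touch the pulley or the other things, but I did not re-measure their positions at the end.

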